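Clear the jammed spice-jar chute

ROBOT

A 7-joint arm with a two-finger parallel gripper is mounted at the origin on a cart in front of the work surface, level with it; the furniture and walls round the work are solid. World frame = base frame: x ahead of the robot, y to its left, z up, the work surface at z = 0. Lengths are in m, angles in degrees, forces in N, time in s.
With the tool pointing down it reaches from about 0.425 to 0.95 m from the base axis. Payload 4.7 kg.
Tool frame: the origin (TCP) lies midway between the tips of the shut fingers; the grasp point (between the pads) lies 19 mm behind it (r.grip_depth is the distance from the TCP to the grasp point, in m); z points along the fingers, x is the direction in which the jaws open and shut, and the axes are right-handed (so a half turn about z gives the same grasp; the last joint's range is limited). The gripper opens to 85 mm and grips with 20 to 120 N. Pads are 22 mm wide; open, the fingers measure 114 mm over their backs; the gripper's body (76 mm by 85 mm) begins 54 mm behind the grasp point. The pads swing forward as they close: fully open they stand 13 mm farther back than shut.
Start: joints at [70.48, 26.849, -2.785, 87.806, 1.381, 65.374, -4.715], TCP at [0.207, -0.642, 0.231] pointing down, gripper open.
Joint ranges: [-148.3, 148.3], [-19.14, 114.17], [-79.39, 73.82], [5.75, 140.21], [-59.74, 239.74], [12.07, 113.84], [-152.46, 152.46]. Speed limits (degrees/s): [147.25, 147.25, 180, 180, 180, 180, 180].

INTERFACE

Orientations are given as a 3x3 rotation matrix whose columns are the frame's x, y, z axes.
In Python, from workcell import status, grab_frame, order, r gives the robot as it stands.
- The arm moves only by the tool play_rows, never from a script. Its argument "series" is a list of rows, each an object of numbers: "hand": the opening, from 0 (shut) to 1 (fully open); "x", "y", "z": the shift along the tool's x, y, z in mm; "rx", "ry", "rz": the turn, a rotation vector about the tool's x, y, z in degrees. A call has 1 to 8 rows; each row is the pose to reach, as a shift and turn from the pose commanded when the call began, along the tool's axes at that moment; what a row does not reach only later rows make up. A row lasts 1/12 s, in which the tool goes at most 41.7 mm and 7.16 degrees, less where a joint would pass 70% of its speed; a pose out of reach is approached as far as the arm can. A call with a gripper value outside its range is refused whole. The fingers move at their own pace and stop on an object; "grip_force" is the grip in N (left out, the last holds). Time passes only in rows, so rows that repeat a pose let the fingers close. It gives the time, the measured TCP pose, the force and the opening at its end, in the units of the state.
- status.sense(): the state, without advancing time (a new reading comes with each control period).
- grab_frame(name): name is "side" or "top"; returns a dict with "img" (480x640x3 uint8, red, green, blue), "range_z" (480x640 float32, m along the optical axis (not along the pixel's ray), 0 where there is no reading), "mtx" (3x3 intrinsics, pixels), "R" (3x3) and "t" (3): a world point X has camera coordinates R X + t. Camera axes: x right, y down, z forward; pixel columns grow to the right and rows downward; lengths in m; the calibration is good to about 2 mm. A picture is of the moment at which its call begins.
- order.job_done(): hands the job in, once; it reports no verdict.
The state is a dict: "time_s": time; "joint_positions": joint angles; "qd": joint speeds; "joint_efforts": joint torques, N m; "tcp_pos": TCP position; "tool_rot": TCP orientation; "wrist_force": force on the tool from outside, world axes, zero at the start; "wrist_torque": the same for the moment, N m; "finger_gap": opening from 0.0 (shut) to 1.0 (fully open).
Only numpy, scipy, OpenCV 4.12 (cv2) and the standard library are available. Lean on these libraries where they do the work, as an engineer would, in place of code of your own. Each camera call takes 0.05 s, during which the arm holds its last target.

TASK

A spice jar with a yellow lid has turned sideways and jammed across the sloping spice-jar chute, its ends caught under the green cover plates. Push it back up the slope into the wide open mouth until it is clear of the covers, then lift it out there and lay it gently on its side in the dark baking tray beside the chute. Leave the other jars standing where they are.

Things in the scene. Friction and masses are not known exactly. Their poses are not given: they have to be found in the camera images.
- chute: Fixed pale-wood chute, 296 x 176 mm, sloping 10 deg. Origin on the worktop under its centre; x is level and points uphill (away from the robot, within 12 deg), z up. Floor height 30 mm at x=-74, 40 mm at x=-15, 51 mm at x=44. Inside width 64 mm up to x=-99, flaring to 160 mm at x=44. Green covers (top 52 mm above the floor) end at x=3 mm; between them runs an open slot 64 mm wide along the middle.
- chute_mouth (a point): Point on the grey floor in the middle of the chute's wide open mouth, 69 mm uphill of the chute's origin, 55 mm above the worktop; axes as the chute's. Here the chute is 160 mm wide inside and open above, with walls 40 mm high and a lip 18 mm high at the upper end, 69 mm farther uphill. A wall cabinet hangs 0.6 m above the worktop behind here: lift the jar only 60 to 80 mm before drawing it back. A jar lying across here does not slide or roll back.
- jar_mid (a point): Centre of the jammed jar: clear glass, nearly square body 42 mm thick, round yellow lid 43 mm across, 103 mm long, 0.11 kg. It lies on its side across the chute, about 15 mm downhill of the chute's origin, within 10 deg of square, its centre 22 mm above the floor. z runs from foot to lid (lid at the robot's right). Slides when pushed with about 2 N; can be gripped across its 42 mm at the middle.
- tray: The dark baking tray beside the chute, fixed on the tiled worktop (not the one by the stove), 261 mm by 191 mm, rim 31 mm high. Origin at the centre of its underside, z up, y along its long side, which points away from or towards the robot within about 10 degrees. The flat inside is 222 mm along y by 152 mm along x and 4 mm above the worktop.
- white_jar: Bystander: standing round spice jar with a white lid, 41 mm across, 99 mm tall, behind the work. Origin at the centre of its foot.
- red_jar: Bystander: standing round spice jar with a red lid, 46 mm across, 104 mm tall, behind the work. Origin at the centre of its foot.

How it is judged (in metres and radians):
On the way:
1. the yellow-lidded jar lies in the open mouth of the chute, clear of the cover plates (x of jar_mid in the frame of chute between 0.028 and 0.14 m and y of jar_mid in the frame of chute between -0.05 and 0.05 m and z of jar_mid in the frame of chute below 0.1 m and angle between jar_mid's own z axis and vertical above 1.3 rad), for 0.1 s.
At the end, for the whole second after the job is handed in: The yellow-lidded jar lies on its side (within 15 degrees of level) on the floor of the dark tray, its centre within 70 mm of the tray's centre across and 100 mm along, less than 40 mm above the worktop, released and at rest (x of jar_mid in the frame of tray between -0.07 and 0.07 m and y of jar_mid in the frame of tray between -0.1 and 0.1 m and z of jar_mid in the frame of tray below 0.04 m and angle between jar_mid's own z axis and vertical between 1.3 and 1.84 rad and linear speed of jar below 0.02 m/s and angular speed of jar below 0.2 rad/s); the robot touches nothing.
It fails at once if another spice jar was shifted by more than 30 mm or tipped over (distance of any of white_jar, red_jar from where it was at the start of the episode above 0.03 m or angle between any of white_jar, red_jar's own z axis and vertical above 0.5 rad).
It fails at once if the jar was dropped or thrown (faster than 0.9 m/s out of the fingers, a fall of about 40 mm) (linear speed of jar above 0.9 m/s and contact force between the fingers and jar below 0.1 N).
It also fails if it takes over 51 s, if anything falls off the work surface, if the arm or the gripper's body presses on something with over 40 N, if the wrist force passes 120 N, or if a joint passes its speed limit or range.

## Working session

There is one attempt and no reset: what is moved stays moved. The work goes in short steps, Python scripts to look and compute and a tool call to move; the robot and the scene stay as the last step left them, time stands still between calls to the robot, and variables do not carry over. Pictures are saved under pics/ and viewed, and the job is handed in when it is done.

Besides the shell and the picture viewer there is one more tool, called after "Emit:" by a JSON object that holds its "method" and its "body". play_rows: Moves the arm, as the interface text tells. Its arguments: {"type":"object","properties":{"series":{"type":"array"},"grip_force":{"type":"number"}},"required":["series"]}

```bash
ls; mkdir -p pics; python3 - <<'E'
from workcell import status, grab_frame, order, r
import cv2,numpy as np
s=status.sense(); print({k:np.round(v,3).tolist() for k,v in s.items()})
print([a for a in dir(r) if a[0]!='_'], r.grip_depth)
for n in("top","side"):
    f=grab_frame(n); cv2.imwrite(f"pics/{n}0.png",f["img"][:,:,::-1]); np.savez(f"{n}0.npz",**f); print(n,f["mtx"].tolist(),np.round(-f["R"].T@f["t"],3),np.round(f["R"],3).tolist())
E
```

```text
pics
{'time_s': 0.0, 'joint_positions': [70.479, 26.897, -2.786, 87.876, 1.381, 65.374, -4.715], 'qd': [-0.047, 0.015, -0.056, 0.037, -0.037, 0.007, 0.168], 'joint_efforts': [-0.0, -51.03, -0.047, -23.772, 0.011, 0.007, -0.0], 'tcp_pos': [0.207, -0.642, 0.23], 'tool_rot': [[0.307, -0.952, -0.001], [-0.952, -0.307, 0.002], [-0.002, 0.0, -1.0]], 'wrist_force': [0.305, 0.112, 0.16], 'wrist_torque': [-0.016, -0.049, 0.016], 'finger_gap': 0.998}
['IKError', 'grip_depth'] 0.0187
top [[571.4867663866222, 0.0, 323.8291053225784], [0.0, 571.4867663866222, 231.99233991498733], [0.0, 0.0, 1.0]] [0.457 0.002 1.002] [[-0.043, -0.999, 0.003], [-0.978, 0.041, -0.205], [0.205, -0.011, -0.979]]
side [[495.7290156340749, 0.0, 319.1821540185709], [0.0, 495.7290156340749, 239.87628181302208], [0.0, 0.0, 1.0]] [ 0.264 -0.59   0.576] [[0.816, -0.578, -0.021], [-0.342, -0.453, -0.823], [0.466, 0.679, -0.567]]
```

View pics/top0.png

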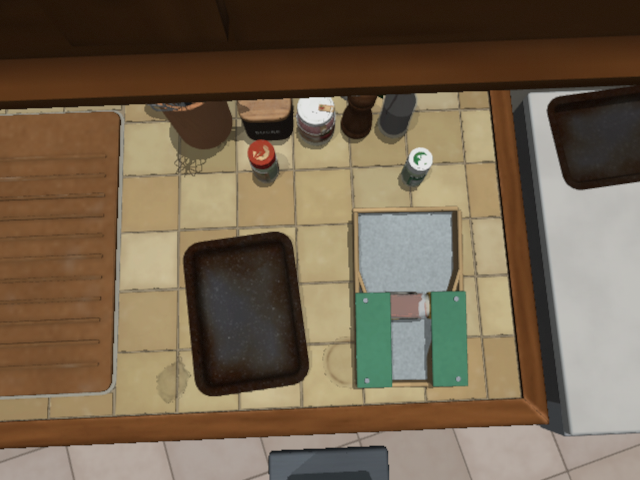

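View pics/side0.png

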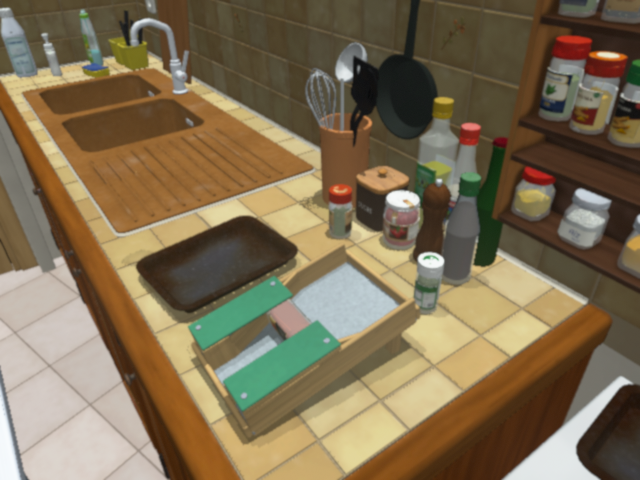

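The top view shows the chute at about (410,295), with the jar visible in the slot at (408,306). The tray is at (246,313), red_jar at (262,155) and white_jar at (418,165). Next I'll measure these.

```bash
cat > h.py <<'E'
import numpy as np,cv2
def pts(f):
    K=f["mtx"];Z=f["range_z"];v,u=np.mgrid[:480,:640]
    P=np.stack([(u-K[0,2])/K[0,0]*Z,(v-K[1,2])/K[1,1]*Z,Z],-1)
    return (P-f["t"])@f["R"]
E
python3 - <<'E'
from h import *
f=np.load("top0.npz");W=pts(f);img=f["img"]
hsv=cv2.cvtColor(img,cv2.COLOR_RGB2HSV)
g=((hsv[...,0]>60)&(hsv[...,0]<90)&(hsv[...,1]>120)).astype(np.uint8)
g[:, :340]=0; g[:280]=0
n,l,st,c=cv2.connectedComponentsWithStats(g)
for i in range(1,n):
    if st[i,4]<500: continue
    p=W[l==i]; print("green",st[i],p.mean(0).round(4))
    rc=cv2.minAreaRect((p[:,:2]*1000).astype(np.float32)); print(rc,cv2.boxPoints(rc).round(1).tolist())
    A=np.c_[p[:,:2],np.ones(len(p))]; print("plane",np.linalg.lstsq(A,p[:,2],rcond=None)[0])
for u,v in [(408,306),(395,306),(425,306),(410,340),(408,250),(408,220),(246,313),(408,212),(357,250),(461,250),(262,148),(420,158),(330,300)]: print(u,v,W[v,u].round(4))
# tray rim: points
m=(hsv[...,2]<90); m[:, :175]=0; m[:,320:]=0; m[:225]=0; m[400:]=0
n,l,st,c=cv2.connectedComponentsWithStats(m.astype(np.uint8)); i=1+np.argmax(st[1:,4]); p=W[l==i]; print("tray",st[i],p[:,2].min(),p[:,2].max())
rc=cv2.minAreaRect((p[p[:,2]>0.02][:,:2]*1000).astype(np.float32)); print(rc,cv2.boxPoints(rc).tolist())
cv2.imwrite("pics/crop0.png",cv2.resize(img[190:400,340:490,::-1],None,fx=4,fy=4*0.7)[:600])
E
```

```text
408 306 [ 0.5225 -0.1381  0.0816]
395 306 [ 0.5233 -0.1171  0.0829]
425 306 [ 0.5211 -0.1649  0.0839]
410 340 [ 0.4696 -0.145   0.0308]
408 250 [ 0.6176 -0.1487  0.057 ]
408 220 [ 0.6674 -0.1511  0.0652]
246 313 [ 0.5284  0.1323 -0.0021]
408 212 [ 0.6809 -0.1519  0.0666]
357 250 [ 0.6145 -0.0604  0.0956]
461 250 [ 0.6075 -0.228   0.0951]
262 148 [0.7919 0.0883 0.1016]
420 158 [ 0.7637 -0.1728  0.1011]
330 300 [ 5.445e-01 -1.500e-02  3.000e-04]
tray [  183   232   126   164 17158] -0.005036338870353324 1.0024309431436504
((531.059814453125, 118.43888092041016), (260.13275146484375, 215.3224639892578), 6.0207438468933105) [[390.41845703125, 211.86378479003906], [413.0032958984375, -2.270963668823242], [671.701171875, 25.01397705078125], [649.1163330078125, 239.1487274169922]]
```

View pics/crop0.png

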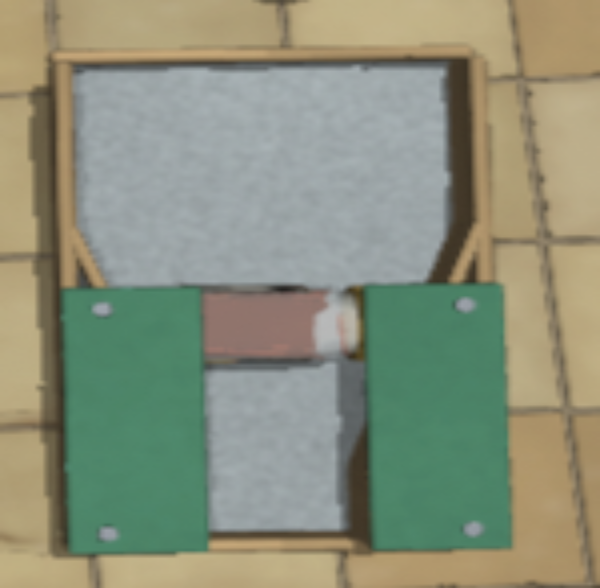

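The crop shows the jar in the slot, just below the uphill edge of the covers, with its lid at the right. My green mask was too strict, so I'll refit it.

```bash

python3 - <<'E'
from h import *
f=np.load("top0.npz");W=pts(f);img=f["img"].astype(int)
R,G,B=img[...,0],img[...,1],img[...,2]
g=((G>R+35)&(G>B+12)).astype(np.uint8); g[:,:340]=0; g[:280]=0
n,l,st,c=cv2.connectedComponentsWithStats(g)
cs=[]
for i in range(1,n):
    if st[i,4]<500: continue
    p=W[cv2.erode((l==i).astype(np.uint8),np.ones((3,3)))>0]; q=W[l==i]
    rc=cv2.minAreaRect((p[:,:2]*1000).astype(np.float32)); print("green",st[i],rc,cv2.boxPoints(rc).round(1).tolist(),p[:,2].min(),p[:,2].max())
    A=np.c_[p[:,:2],np.ones(len(p))]; k=np.linalg.lstsq(A,p[:,2],rcond=None)[0]; print("plane",k,np.degrees(np.arctan2(k[1],k[0])),np.degrees(np.arctan(np.hypot(*k[:2])))) 
# jar points in slot
m=np.zeros((480,640),bool); m[285:330,385:436]=1
m&=~(cv2.dilate(g,np.ones((3,3)))>0)
s=m&(W[...,2]>0.065)&(W[...,2]<0.09)
p=W[s]; print("jar",len(p),p.min(0),p.max(0))
for u in range(388,434,4):
    vv=np.where(s[:,u])[0]
    if len(vv): print(u,vv.min(),vv.max(),W[vv.min(),u].round(4),W[vv.max(),u].round(4), W[vv,u,2].max().round(4), W[(vv.min()+vv.max())//2,u].round(4))
# walls top for the mouth
for v in (230,250,270): 
    row=W[v,345:475]; h=np.where((row[:,2]>0.085))[0]; print(v,[(345+i,row[i].round(4).tolist()) for i in h[[0,-1]]])
hsv=cv2.cvtColor(f["img"],cv2.COLOR_RGB2HSV)
m=(hsv[...,2]<100); m[:, :175]=0; m[:,314:]=0; m[:228]=0; m[398:]=0
n,l,st,c=cv2.connectedComponentsWithStats(m.astype(np.uint8)); i=1+np.argmax(st[1:,4]); p=W[l==i]; p=p[(p[:,2]>0.02)&(p[:,2]<.04)]
rc=cv2.minAreaRect((p[:,:2]*1000).astype(np.float32)); print("tray",st[i],len(p),rc)
E
```

```text
green [ 355  293   37   95 3204] ((472.6509704589844, -51.40778350830078), (106.67818450927734, 142.77566528320312), 88.64759063720703) [[400.0, -103.0], [542.7999877929688, -106.4000015258789], [545.2999877929688, 0.20000000298023224], [402.5, 3.5999999046325684]] 0.06713876496734363 1.0024309431436504
plane [0.17060172 0.85721933 0.07324188] 78.74420084796637 41.15446051093058
green [ 431  292   37   94 3173] ((471.77593994140625, -111.74559020996094), (226.93878173828125, 141.57188415527344), 87.99388885498047) [[397.1000061035156, -222.6999969482422], [538.5, -227.60000610351562], [546.5, -0.800000011920929], [405.0, 4.099999904632568]] 0.06745366352275156 1.0024309431436504
plane [0.20568232 1.89806767 0.36562896] 83.81532986039144 62.355116576430554
jar 1057 [ 0.5028339  -0.17848811  0.0650098 ] [ 0.54955964 -0.10602562  0.08872383]
388 291 291 [ 0.5495 -0.1096  0.0652] [ 0.5495 -0.1096  0.0652] 0.0652 [ 0.5495 -0.1096  0.0652]
392 292 318 [ 0.5465 -0.1147  0.0756] [ 0.505  -0.1121  0.0736] 0.0857 [ 0.5249 -0.1121  0.085 ]
396 292 318 [ 0.5462 -0.1211  0.0761] [ 0.5046 -0.1184 
[... 534 characters left out ...]
18 [ 0.5448 -0.1605  0.0733] [ 0.5032 -0.1577  0.0709] 0.0855 [ 0.5232 -0.1573  0.0821]
424 293 317 [ 0.5426 -0.1663  0.0763] [ 0.5045 -0.1643  0.0706] 0.0862 [ 0.5228 -0.1634  0.084 ]
428 291 317 [ 0.5463 -0.1745  0.0686] [ 0.5042 -0.1705  0.0719] 0.0823 [ 0.5242 -0.1703  0.0823]
230 [(np.int64(353), [0.6465, -0.0553, 0.1014]), (np.int64(461), [0.6394, -0.2298, 0.0998])]
250 [(np.int64(353), [0.6159, -0.0543, 0.0894]), (np.int64(464), [0.4566, 0.0023, 1.0024])]
270 [(np.int64(354), [0.5832, -0.0542, 0.0892]), (np.int64(462), [0.5754, -0.2274, 0.0921])]
tray [  183   232   126   164 17208] 4564 ((529.833251953125, 131.18394470214844), (260.2424011230469, 191.0731658935547), 5.93244743347168)
```

```bash

python3 - <<'E'
from h import *
f=np.load("top0.npz");W=pts(f);img=f["img"].astype(int)
R,G,B=img[...,0],img[...,1],img[...,2]
g=((G>R+35)&(G>B+12)).astype(np.uint8); g[:,:340]=0; g[:280]=0
n,l,st,c=cv2.connectedComponentsWithStats(g)
for i in range(1,n):
    if st[i,4]<500: continue
    q=W[(l==i)&(f["range_z"]>0)]; z=q[:,2]; q=q[z<.12]
    A=np.c_[q[:,:2],np.ones(len(q))]; k=np.linalg.lstsq(A,q[:,2],rcond=None)[0]
    res=q[:,2]-A@k; k=np.linalg.lstsq(A[abs(res)<.006],q[abs(res)<.006,2],rcond=None)[0]
    print("plane",k,np.degrees(np.arctan2(k[1],k[0])),np.degrees(np.arctan(np.hypot(*k[:2]))))
    # intersect contour rays with plane, for clean corners
    K=f["mtx"]; v,u=np.where(l==i); d=np.stack([(u-K[0,2])/K[0,0],(v-K[1,2])/K[1,1],np.ones(len(u))],-1)@f["R"]
    C=-f["R"].T@f["t"]; s=(k[0]*C[0]+k[1]*C[1]+k[2]-C[2])/(d[:,2]-d[:,:2]@k[:2]); P=C+d*s[:,None]
    rc=cv2.minAreaRect((P[:,:2]*1000).astype(np.float32)); print(rc,cv2.boxPoints(rc).round(1).tolist(),P[:,2].min(),P[:,2].max())
E
```

```text
plane [ 0.17725561 -0.00471071 -0.00071038] -1.522322089129352 10.055070556499082
((471.8894348144531, -78.77027893066406), (55.1058349609375, 145.74920654296875), 88.60139465332031) [[398.3999938964844, -104.5], [544.0999755859375, -108.0999984741211], [545.4000244140625, -53.0], [399.70001220703125, -49.400001525878906]] 0.0703783097323486 0.09621851431746586
plane [0.1764744  0.00036708 0.00072713] 0.11917797563527789 10.008212609749028
((468.7306823730469, -198.79568481445312), (54.502681732177734, 145.00604248046875), 88.5858154296875) [[395.6000061035156, -224.1999969482422], [540.5, -227.8000030517578], [541.9000244140625, -173.3000030517578], [396.8999938964844, -169.8000030517578]] 0.07047855102324929 0.09628198659726905
```

```bash
cat >> h.py <<'E'
from scipy.spatial.transform import Rotation as Rn
yaw=np.radians(-1.4)
cx=np.array([np.cos(yaw),np.sin(yaw),0]);cy=np.array([-np.sin(yaw),np.cos(yaw),0]);ez=np.array([0,0,1.])
O=np.array([.540,-.1405,0]); t=np.radians(10)
S=np.cos(t)*cx+np.sin(t)*ez; N=-np.sin(t)*cx+np.cos(t)*ez
def fl(x,y=0,h=0): # point: floor at chute x (level m), y, then h along the normal
    return O+cx*x+cy*y+ez*(.04265+.1763*x)+N*h
RP=np.c_[-cy,np.cross(-N,-cy),-N]; RG=np.c_[S,np.cross(-N,S),-N]
def go(p,R):
    from workcell import status
    s=status.sense();R0=s["tool_rot"];p0=s["tcp_pos"]
    print("t",round(s["time_s"],2),"tcp",np.round(p0,4),"gap",round(s["finger_gap"],3),"F",np.round(s["wrist_force"],1))
    print("target",np.round(p,4),"shift mm",np.round(R0.T@(p-p0)*1000,1),"rot",np.round(Rn.from_matrix(R0.T@R).as_rotvec(degrees=True),2))
E
python3 - <<'E'
from h import *
print(RP.round(3),RG.round(3))
go(fl(-.062,0,.13),RP)
E
```

```text
[[-0.024 -0.985  0.174]
 [-1.     0.024 -0.004]
 [-0.    -0.174 -0.985]] [[ 0.985 -0.024  0.174]
 [-0.024 -1.    -0.004]
 [ 0.174  0.    -0.985]]
t 0.1 tcp [ 0.2069 -0.6419  0.2304] gap 1.001 F [ 0.5  0.7 -0.2]
target [ 0.4555 -0.1384  0.1597] shift mm [-402.9 -391.    71.3] rot [ 9.93  1.78 19.21]
```

Emit:
{"method": "play_rows", "body": {"series": [{"hand": 0.25, "x": -200, "y": -196, "z": 0, "rx": 5, "ry": 1, "rz": 10}, {"hand": 0.25, "x": -200, "y": -196, "z": 0, "rx": 5, "ry": 1, "rz": 10}, {"hand": 0.25, "x": -200, "y": -196, "z": 0, "rx": 5, "ry": 1, "rz": 10}, {"hand": 0.25, "x": -200, "y": -196, "z": 0, "rx": 5, "ry": 1, "rz": 10}, {"hand": 0.25, "x": -403, "y": -391, "z": 50, "rx": 9.9, "ry": 1.8, "rz": 19.2}, {"hand": 0.25, "x": -403, "y": -391, "z": 50, "rx": 9.9, "ry": 1.8, "rz": 19.2}, {"hand": 0.25, "x": -403, "y": -391, "z": 50, "rx": 9.9, "ry": 1.8, "rz": 19.2}, {"hand": 0.25, "x": -403, "y": -391, "z": 50, "rx": 9.9, "ry": 1.8, "rz": 19.2}]}}

```text
time_s: 0.77
tcp_pos: [0.3541, -0.343, 0.21]
tool_rot: [[-0.026, -0.984, 0.174], [-1.0, 0.025, -0.007], [0.002, -0.174, -0.985]]
wrist_force: [1.5, -0.5, -0.0]
finger_gap: 0.247
```

```bash
python3 -c "
from h import *
go(fl(-.062,0,.13),RP)"
```

```text
t 0.77 tcp [ 0.3541 -0.343   0.21  ] gap 0.247 F [ 1.5 -0.5 -0. ]
target [ 0.4555 -0.1384  0.1597] shift mm [-207.3  -85.9   65.7] rot [ 0.   -0.13 -0.06]
```

Emit:
{"method": "play_rows", "body": {"series": [{"x": -200, "y": -80, "z": 60}, {"x": -200, "y": -80, "z": 60}, {"x": -200, "y": -80, "z": 60}, {"x": -200, "y": -80, "z": 60}, {"x": -200, "y": -80, "z": 60}, {"x": -200, "y": -80, "z": 60}, {"x": -200, "y": -80, "z": 60}, {"x": -200, "y": -80, "z": 60}]}}

```text
$.series[0]: bad value
```

```bash
python3 -c "
from h import *
from workcell import grab_frame
go(fl(-.062,0,.13),RP)
for n in('side','top'):
    f=grab_frame(n); cv2.imwrite(f'pics/{n}1.png',f['img'][:,:,::-1]); np.savez(f'{n}1.npz',**f)
"
```

```text
t 0.77 tcp [ 0.3541 -0.343   0.21  ] gap 0.247 F [ 1.5 -0.5 -0. ]
target [ 0.4555 -0.1384  0.1597] shift mm [-207.3  -85.9   65.7] rot [ 0.   -0.13 -0.06]
```

View pics/side1.png

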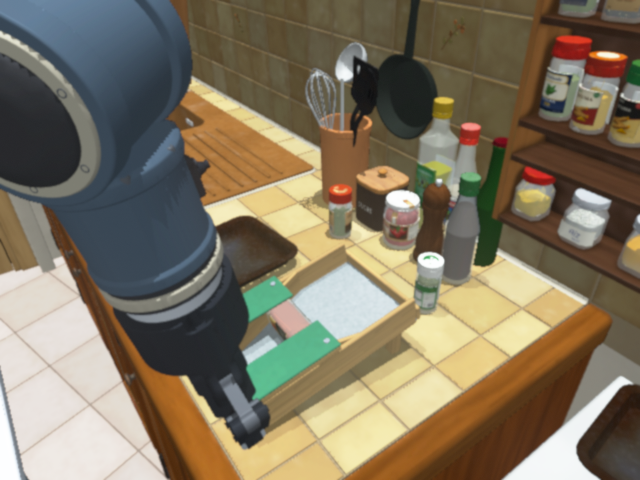

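View pics/top1.png

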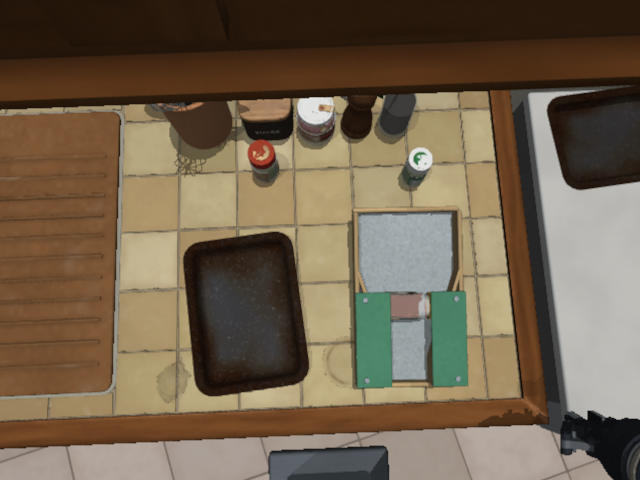

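The call was refused because every row needs all its fields. The side view shows a linkage-type gripper at about (245,410). I'll resend with full rows.

Emit:
{"method": "play_rows", "body": {"series": [{"hand": 0.25, "x": -200, "y": -80, "z": 50, "rx": 0, "ry": 0, "rz": 0}, {"hand": 0.25, "x": -200, "y": -80, "z": 50, "rx": 0, "ry": 0, "rz": 0}, {"hand": 0.25, "x": -200, "y": -80, "z": 50, "rx": 0, "ry": 0, "rz": 0}, {"hand": 0.25, "x": -200, "y": -80, "z": 50, "rx": 0, "ry": 0, "rz": 0}, {"hand": 0.25, "x": -200, "y": -80, "z": 50, "rx": 0, "ry": 0, "rz": 0}, {"hand": 0.25, "x": -200, "y": -80, "z": 50, "rx": 0, "ry": 0, "rz": 0}, {"hand": 0.25, "x": -200, "y": -80, "z": 50, "rx": 0, "ry": 0, "rz": 0}, {"hand": 0.25, "x": -200, "y": -80, "z": 50, "rx": 0, "ry": 0, "rz": 0}]}}

```text
time_s: 1.53
tcp_pos: [0.4468, -0.147, 0.1744]
tool_rot: [[-0.023, -0.985, 0.173], [-1.0, 0.022, -0.006], [0.002, -0.173, -0.985]]
wrist_force: [-0.8, -0.4, 0.3]
finger_gap: 0.251
```

```bash
python3 -c "
from h import *
from workcell import grab_frame
for n in('side','top'):
    f=grab_frame(n); cv2.imwrite(f'pics/{n}2.png',f['img'][:,:,::-1]); np.savez(f'{n}2.npz',**f)
go(fl(-.062,0,.13),RP)
go(fl(-.062,0,.016),RP)
"
```

```text
t 1.63 tcp [ 0.4463 -0.1487  0.1746] gap 0.25 F [ 0.4  0.5 -0.3]
target [ 0.4555 -0.1384  0.1597] shift mm [-10.6  -6.1  16.1] rot [ 0.   -0.16 -0.1 ]
t 1.63 tcp [ 0.4463 -0.1487  0.1746] gap 0.25 F [ 0.4  0.5 -0.3]
target [ 0.4752 -0.1389  0.0475] shift mm [-10.9  -6.1 130.1] rot [ 0.   -0.16 -0.1 ]
```

View pics/side2.png

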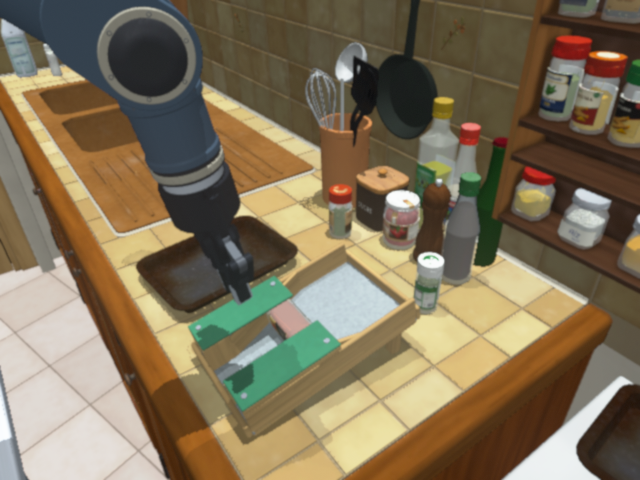

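View pics/top2.png

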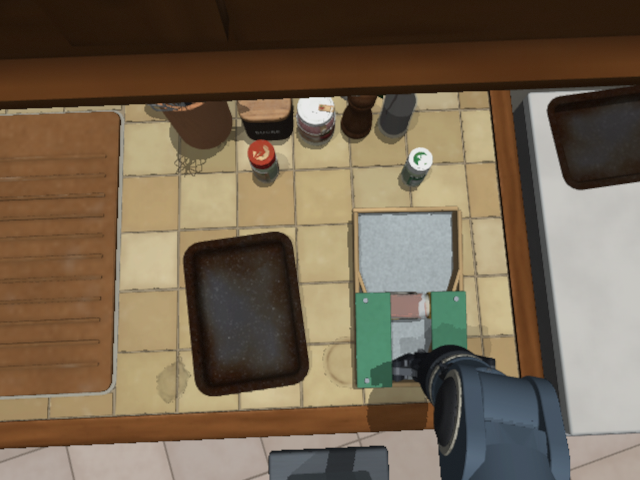

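The gripper is now above the slot, at (240,290) in the side view. I'll measure the finger width against height above the tip from the depth clouds.

```bash
python3 -c "
from h import *
from workcell import status
s=status.sense();R0=s['tool_rot'];p0=s['tcp_pos']
for n in('side','top'):
    f=np.load(n+'2.npz');W=pts(f);m=f['range_z']>0
    Q=(W[m]-p0)@R0*1000
    for a in range(-90,10,10):
        k=(Q[:,2]>a)&(Q[:,2]<=a+10)&(abs(Q[:,0])<80)&(abs(Q[:,1])<60)
        if k.sum()>3: print(n,a,k.sum(),'x',Q[k,0].min().round(),Q[k,0].max().round(),'y',Q[k,1].min().round(),Q[k,1].max().round())
"
```

```text
side -90 235 x -23.0 63.0 y -17.0 17.0
side -80 270 x -23.0 57.0 y -18.0 17.0
side -70 142 x -16.0 51.0 y -12.0 17.0
side -60 158 x -40.0 46.0 y -12.0 13.0
side -50 46 x -23.0 41.0 y -12.0 13.0
side -40 54 x -19.0 24.0 y -7.0 11.0
side -30 147 x -18.0 25.0 y -12.0 11.0
side -20 135 x -19.0 25.0 y -12.0 11.0
side -10 68 x -18.0 22.0 y -11.0 11.0
top -90 62 x -62.0 57.0 y -17.0 12.0
top -80 61 x -55.0 57.0 y -17.0 12.0
top -70 45 x -52.0 50.0 y -16.0 -4.0
top -60 94 x -45.0 -21.0 y -12.0 4.0
top -50 23 x -41.0 -17.0 y -13.0 -6.0
top -30 12 x -24.0 -12.0 y -11.0 -5.0
top -20 16 x -24.0 -10.0 y -10.0 -3.0
top -10 8 x -18.0 -11.0 y -11.0 -5.0
```

Emit:
{"method": "play_rows", "body": {"series": [{"hand": 0.25, "x": -11, "y": -6, "z": 10, "rx": 0, "ry": 0, "rz": 0}, {"hand": 0.25, "x": -11, "y": -6, "z": 10, "rx": 0, "ry": 0, "rz": 0}, {"hand": 0.25, "x": -11, "y": -6, "z": 40, "rx": 0, "ry": 0, "rz": 0}, {"hand": 0.25, "x": -11, "y": -6, "z": 65, "rx": 0, "ry": 0, "rz": 0}, {"hand": 0.25, "x": -11, "y": -6, "z": 75, "rx": 0, "ry": 0, "rz": 0}, {"hand": 0.25, "x": -11, "y": -6, "z": 75, "rx": 0, "ry": 0, "rz": 0}]}}

```text
time_s: 2.13
tcp_pos: [0.4642, -0.1376, 0.0998]
tool_rot: [[-0.026, -0.985, 0.169], [-1.0, 0.025, -0.005], [0.001, -0.169, -0.986]]
wrist_force: [0.2, -0.3, -0.7]
finger_gap: 0.249
```

```bash
python3 -c "
from h import *
go(fl(-.062,0,.018),RP)
"
```

```text
t 2.13 tcp [ 0.4642 -0.1376  0.0998] gap 0.249 F [ 0.2 -0.3 -0.7]
target [ 0.4749 -0.1389  0.0494] shift mm [ 0.9 -2.  51.4] rot [ 0.27 -0.07 -0.07]
```

Emit:
{"method": "play_rows", "body": {"series": [{"hand": 0.25, "x": 1, "y": -2, "z": 15, "rx": 0.3, "ry": 0, "rz": 0}, {"hand": 0.25, "x": 1, "y": -2, "z": 30, "rx": 0.3, "ry": 0, "rz": 0}, {"hand": 0.25, "x": 1, "y": -2, "z": 42, "rx": 0.3, "ry": 0, "rz": 0}, {"hand": 0.25, "x": 1, "y": -2, "z": 50, "rx": 0.3, "ry": 0, "rz": 0}, {"hand": 0.25, "x": 1, "y": -2, "z": 50, "rx": 0.3, "ry": 0, "rz": 0}, {"hand": 0.25, "x": 1, "y": -2, "z": 50, "rx": 0.3, "ry": 0, "rz": 0}]}}

```text
time_s: 2.63
tcp_pos: [0.4769, -0.1386, 0.0535]
tool_rot: [[-0.025, -0.983, 0.18], [-1.0, 0.024, -0.007], [0.002, -0.18, -0.984]]
wrist_force: [0.3, -0.7, 1.5]
finger_gap: 0.247
```

```bash
python3 -c "
from h import *
from workcell import grab_frame
go(fl(.075-.0215-.011,0,.018),RP)
f=grab_frame('side'); cv2.imwrite('pics/side3.png',f['img'][:,:,::-1])
"
```

```text
t 2.63 tcp [ 0.4769 -0.1386  0.0535] gap 0.247 F [ 0.3 -0.7  1.5]
target [ 0.5794 -0.1415  0.0679] shift mm [   0.3 -103.4    4.3] rot [-0.35 -0.14  0.  ]
```

View pics/side3.png

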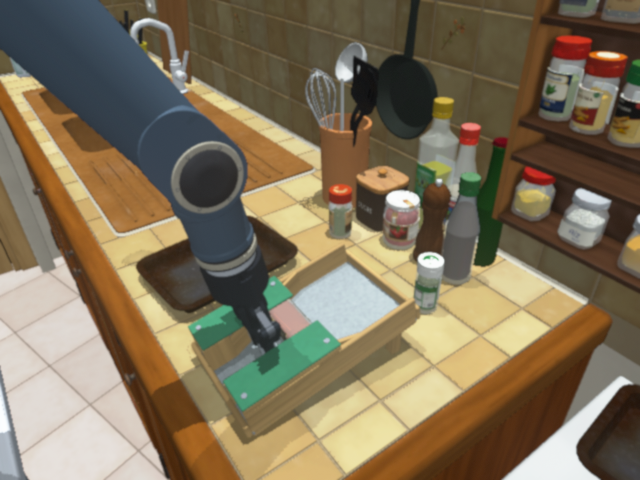

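The fingers are in the slot, downhill of the jar at (265,335). I'll push slowly uphill.

Emit:
{"method": "play_rows", "body": {"series": [{"hand": 0.25, "x": 0, "y": -7, "z": 1, "rx": 0, "ry": 0, "rz": 0}, {"hand": 0.25, "x": 0, "y": -14, "z": 2, "rx": 0, "ry": 0, "rz": 0}, {"hand": 0.25, "x": 0, "y": -20, "z": 2, "rx": 0, "ry": 0, "rz": 0}, {"hand": 0.25, "x": 0, "y": -26, "z": 2, "rx": 0, "ry": 0, "rz": 0}, {"hand": 0.25, "x": 0, "y": -32, "z": 2, "rx": 0, "ry": 0, "rz": 0}, {"hand": 0.25, "x": 0, "y": -38, "z": 2, "rx": 0, "ry": 0, "rz": 0}, {"hand": 0.25, "x": 0, "y": -44, "z": 2, "rx": 0, "ry": 0, "rz": 0}, {"hand": 0.25, "x": 0, "y": -50, "z": 2, "rx": 0, "ry": 0, "rz": 0}]}}

```text
time_s: 3.35
tcp_pos: [0.5267, -0.1394, 0.0599]
tool_rot: [[-0.024, -0.984, 0.179], [-1.0, 0.024, -0.006], [0.002, -0.179, -0.984]]
wrist_force: [-1.5, -0.6, -0.3]
finger_gap: 0.25
```

```bash
python3 -c "
from h import *
from workcell import grab_frame
go(fl(.075-.0215-.011,0,.018),RP)
for n in('side','top'):
    f=grab_frame(n); cv2.imwrite(f'pics/{n}4.png',f['img'][:,:,::-1])
"
```

```text
t 3.35 tcp [ 0.5267 -0.1394  0.0599] gap 0.25 F [-1.5 -0.6 -0.3]
target [ 0.5794 -0.1415  0.0679] shift mm [  0.8 -53.3   1.6] rot [-0.3  -0.12  0.03]
```

View pics/side4.png

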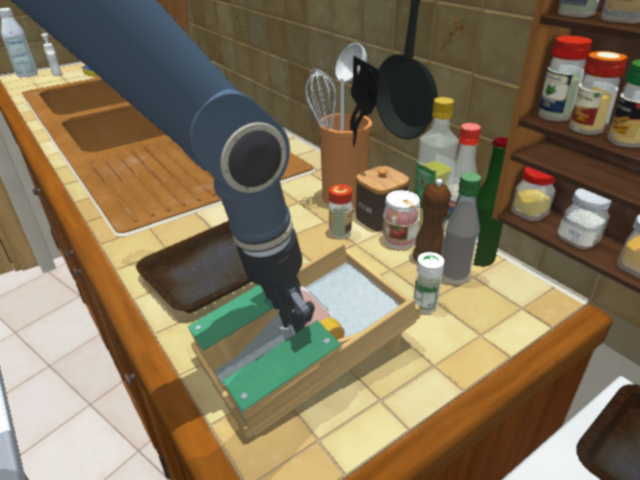

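View pics/top4.png

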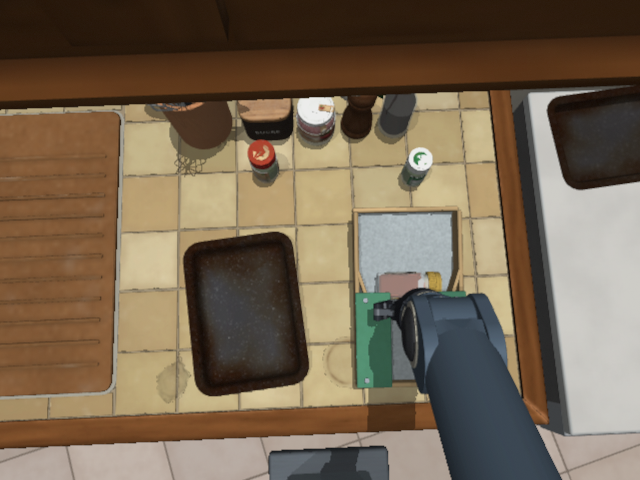

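The jar is moving uphill and staying square, with its yellow lid now showing at (433,280) in the top view. I'll keep pushing.

Emit:
{"method": "play_rows", "body": {"series": [{"hand": 0.25, "x": 0, "y": -7, "z": 0, "rx": 0, "ry": 0, "rz": 0}, {"hand": 0.25, "x": 0, "y": -14, "z": 0, "rx": 0, "ry": 0, "rz": 0}, {"hand": 0.25, "x": 0, "y": -21, "z": 0, "rx": 0, "ry": 0, "rz": 0}, {"hand": 0.25, "x": 0, "y": -28, "z": 0, "rx": 0, "ry": 0, "rz": 0}, {"hand": 0.25, "x": 0, "y": -35, "z": 0, "rx": 0, "ry": 0, "rz": 0}, {"hand": 0.25, "x": 0, "y": -42, "z": 0, "rx": 0, "ry": 0, "rz": 0}, {"hand": 0.25, "x": 0, "y": -48, "z": 0, "rx": 0, "ry": 0, "rz": 0}, {"hand": 0.25, "x": 0, "y": -51, "z": 0, "rx": 0, "ry": 0, "rz": 0}]}}

```text
time_s: 4.12
tcp_pos: [0.5776, -0.1405, 0.0693]
tool_rot: [[-0.024, -0.983, 0.18], [-1.0, 0.023, -0.006], [0.002, -0.18, -0.984]]
wrist_force: [-1.8, -0.1, 0.1]
finger_gap: 0.253
```

Emit:
{"method": "play_rows", "body": {"series": [{"hand": 0.25, "x": 0, "y": 0, "z": 0, "rx": 0, "ry": 0, "rz": 0}, {"hand": 0.25, "x": 0, "y": 5, "z": 0, "rx": 0, "ry": 0, "rz": 0}, {"hand": 0.25, "x": 0, "y": 10, "z": -30, "rx": 0, "ry": 0, "rz": 0}, {"hand": 0.5, "x": 0, "y": 20, "z": -65, "rx": 0, "ry": 0, "rz": 0}, {"hand": 0.8, "x": 0, "y": 50, "z": -95, "rx": 0, "ry": 0, "rz": 0}, {"hand": 1, "x": 0, "y": 80, "z": -110, "rx": 0, "ry": 0, "rz": 0}, {"hand": 1, "x": 0, "y": 110, "z": -120, "rx": 0, "ry": 0, "rz": 0}, {"hand": 1, "x": 0, "y": 110, "z": -120, "rx": 0, "ry": 0, "rz": 0}]}}

```text
time_s: 4.78
tcp_pos: [0.4402, -0.1375, 0.1673]
tool_rot: [[-0.027, -0.984, 0.175], [-1.0, 0.026, -0.009], [0.004, -0.175, -0.985]]
wrist_force: [-1.0, 0.2, -0.6]
finger_gap: 0.94
```

```bash
python3 -c "
from h import *
from workcell import grab_frame
for n in('side','top'):
    f=grab_frame(n); cv2.imwrite(f'pics/{n}5.png',f['img'][:,:,::-1]); np.savez(n+'5.npz',**f)
go(fl(.075,0,.018),RG)
"
```

```text
t 4.88 tcp [ 0.4456 -0.1376  0.1678] gap 0.998 F [ 0.6  0.4 -0.2]
target [ 0.6119 -0.1423  0.0736] shift mm [ 1.000e-01 -1.466e+02  1.226e+02] rot [ -0.14  -0.46 -90.03]
```

View pics/side5.png

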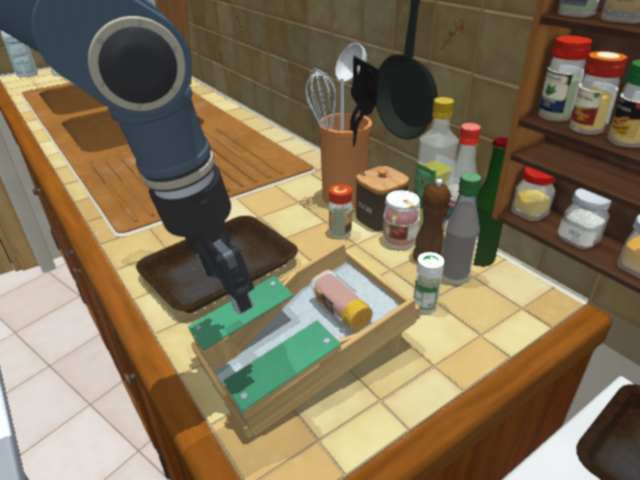

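View pics/top5.png

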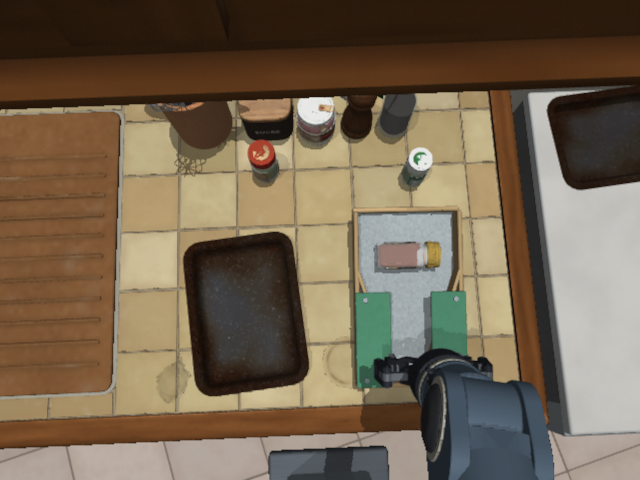

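The jar now lies clear of the covers at (408,255) in the top view, foot at about column 376 and lid to about 440. Next I'll measure its exact pose.

```bash
python3 -c "
from h import *
f=np.load('top5.npz');W=pts(f);Z=f['range_z']
D=(W-O); X=D@cx; Y=D@cy; H=(D[...,2]-.04265-.1763*X)*np.cos(t)
m=(Z>0)&(H>.012)&(H<.06)&(X>.02)&(X<.125)&(abs(Y)<.066)
n,l,st,c=cv2.connectedComponentsWithStats(m.astype(np.uint8)); i=1+np.argmax(st[1:,4]); m=l==i
print(st[i],'H',np.percentile(H[m],[5,50,95,99]))
q=(np.c_[X[m],Y[m]]*1000).astype(np.float32); rc=cv2.minAreaRect(q); print(rc)
k=m&(H>.03); q=(np.c_[X[k],Y[k]]*1000).astype(np.float32); print(cv2.minAreaRect(q), q.min(0),q.max(0),k.sum())
print(q.mean(0), H[(abs(X)<.05)&(abs(Y)<.05)&(X>.02)&(Z>0)].mean())
# per y slices
for y in range(-55,60,10):
    a=q[(q[:,1]>y)&(q[:,1]<y+10)]
    if len(a)>3: print(y,a[:,0].min(),a[:,0].max())
"
```

```text
[ 375  241   66   28 1673] H [0.03200307 0.04080082 0.04437182 0.04586921]
((66.46422576904297, -0.70391845703125), (44.39219284057617, 102.95560455322266), 1.103590726852417)
((65.83119201660156, -0.8160438537597656), (43.122039794921875, 102.75577545166016), 1.1035906076431274) [ 43.63098  -52.057617] [87.16647 50.6446 ] 1618
[64.236115   0.8861739] 0.0069420417441925135
-55 47.231243 84.69142
-45 46.29308 84.834175
-35 46.312344 84.89693
-25 44.63058 84.6091
-15 44.4733 86.62208
-5 44.476032 86.93158
5 44.62922 87.16647
15 43.888092 85.48401
25 43.63098 85.511375
35 43.926685 86.04795
45 45.51894 86.1808
```

```bash
python3 -c "
from h import *
go(fl(.072,-.001,.11),RG)
"
```

```text
t 4.88 tcp [ 0.4456 -0.1376  0.1678] gap 0.998 F [ 0.6  0.4 -0.2]
target [ 0.5929 -0.1428  0.1637] shift mm [   1.4 -144.2   30.6] rot [ -0.14  -0.46 -90.03]
```

Emit:
{"method": "play_rows", "body": {"series": [{"hand": 0.8, "x": 1, "y": -144, "z": 30, "rx": 0, "ry": 0, "rz": -90}, {"hand": 0.8, "x": 1, "y": -144, "z": 30, "rx": 0, "ry": 0, "rz": -90}, {"hand": 0.8, "x": 1, "y": -144, "z": 30, "rx": 0, "ry": 0, "rz": -90}, {"hand": 0.8, "x": 1, "y": -144, "z": 30, "rx": 0, "ry": 0, "rz": -90}, {"hand": 0.8, "x": 1, "y": -144, "z": 30, "rx": 0, "ry": 0, "rz": -90}, {"hand": 0.8, "x": 1, "y": -144, "z": 30, "rx": 0, "ry": 0, "rz": -90}, {"hand": 0.8, "x": 1, "y": -144, "z": 30, "rx": 0, "ry": 0, "rz": -90}, {"hand": 0.8, "x": 1, "y": -144, "z": 30, "rx": 0, "ry": 0, "rz": -90}]}}

```text
time_s: 5.55
tcp_pos: [0.5949, -0.1413, 0.1627]
tool_rot: [[0.818, -0.546, 0.179], [-0.555, -0.832, -0.005], [0.152, -0.095, -0.984]]
wrist_force: [0.1, -1.0, 0.4]
finger_gap: 0.806
```

```bash
python3 -c "
from h import *
go(fl(.072,-.001,.11),RG)
"
```

```text
t 5.55 tcp [ 0.5949 -0.1413  0.1627] gap 0.806 F [ 0.1 -1.   0.4]
target [ 0.5929 -0.1428  0.1637] shift mm [-0.7  2.3 -1.3] rot [ -0.05  -0.32 -32.3 ]
```

Emit:
{"method": "play_rows", "body": {"series": [{"hand": 0.8, "x": 0, "y": 0, "z": 0, "rx": 0, "ry": 0, "rz": -32.5}, {"hand": 0.8, "x": 0, "y": 0, "z": 0, "rx": 0, "ry": 0, "rz": -32.5}, {"hand": 0.8, "x": 0, "y": 0, "z": 0, "rx": 0, "ry": 0, "rz": -32.5}, {"hand": 0.8, "x": 0, "y": 0, "z": 0, "rx": 0, "ry": 0, "rz": -32.5}, {"hand": 0.8, "x": 0, "y": 0, "z": 0, "rx": 0, "ry": 0, "rz": -32.5}, {"hand": 0.8, "x": 0, "y": 0, "z": 0, "rx": 0, "ry": 0, "rz": -32.5}, {"hand": 0.8, "x": 0, "y": 0, "z": 0, "rx": 0, "ry": 0, "rz": -32.5}]}}

```text
time_s: 6.13
tcp_pos: [0.5943, -0.1417, 0.1631]
tool_rot: [[0.983, -0.03, 0.179], [-0.029, -1.0, -0.005], [0.179, -0.0, -0.984]]
wrist_force: [-0.1, 0.3, 0.2]
finger_gap: 0.803
```

```bash
python3 -c "
from h import *
go(fl(.072,-.001,.005),RG)
from workcell import grab_frame
f=grab_frame('side'); cv2.imwrite('pics/side6.png',f['img'][:,:,::-1])
"
```

```text
t 6.13 tcp [ 0.5943 -0.1417  0.1631] gap 0.803 F [-0.1  0.3  0.2]
target [ 0.6111 -0.1432  0.0603] shift mm [ -1.8   1.  104.1] rot [ 0.05 -0.31 -0.3 ]
```

View pics/side6.png

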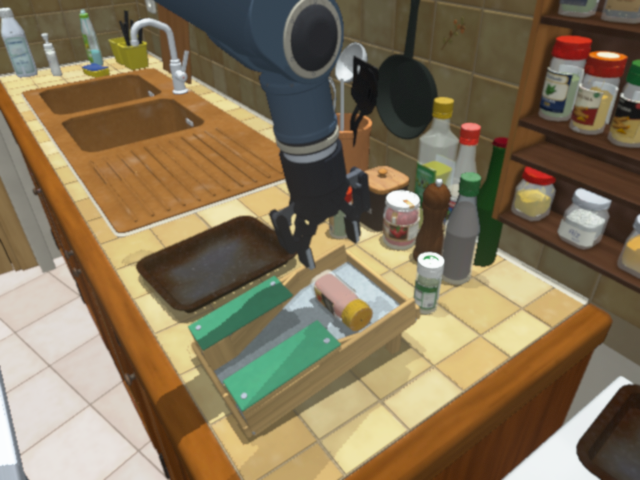

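The gripper is above the jar, with its jaws astride it across the slope. Descending.

Emit:
{"method": "play_rows", "body": {"series": [{"hand": 0.8, "x": -2, "y": 1, "z": 25, "rx": 0, "ry": -0.3, "rz": -0.3}, {"hand": 0.8, "x": -2, "y": 1, "z": 45, "rx": 0, "ry": -0.3, "rz": -0.3}, {"hand": 0.8, "x": -2, "y": 1, "z": 62, "rx": 0, "ry": -0.3, "rz": -0.3}, {"hand": 0.8, "x": -2, "y": 1, "z": 77, "rx": 0, "ry": -0.3, "rz": -0.3}, {"hand": 0.8, "x": -2, "y": 1, "z": 89, "rx": 0, "ry": -0.3, "rz": -0.3}, {"hand": 0.8, "x": -2, "y": 1, "z": 98, "rx": 0, "ry": -0.3, "rz": -0.3}, {"hand": 0.8, "x": -2, "y": 1, "z": 103, "rx": 0, "ry": -0.3, "rz": -0.3}, {"hand": 0.8, "x": -2, "y": 1, "z": 103, "rx": 0, "ry": -0.3, "rz": -0.3}]}}

```text
time_s: 6.85
tcp_pos: [0.6099, -0.1432, 0.061]
tool_rot: [[0.985, -0.023, 0.173], [-0.022, -1.0, -0.006], [0.173, 0.002, -0.985]]
wrist_force: [-0.3, -0.4, -0.1]
finger_gap: 0.797
```

```bash
python3 -c "
from h import *
go(fl(.072,-.001,.005),RG)
from workcell import grab_frame
f=grab_frame('side'); cv2.imwrite('pics/side7.png',f['img'][:,:,::-1])
"
```

```text
t 6.85 tcp [ 0.6099 -0.1432  0.061 ] gap 0.797 F [-0.3 -0.4 -0.1]
target [ 0.6111 -0.1432  0.0603] shift mm [ 1. -0.  1.] rot [0.1  0.05 0.12]
```

View pics/side7.png

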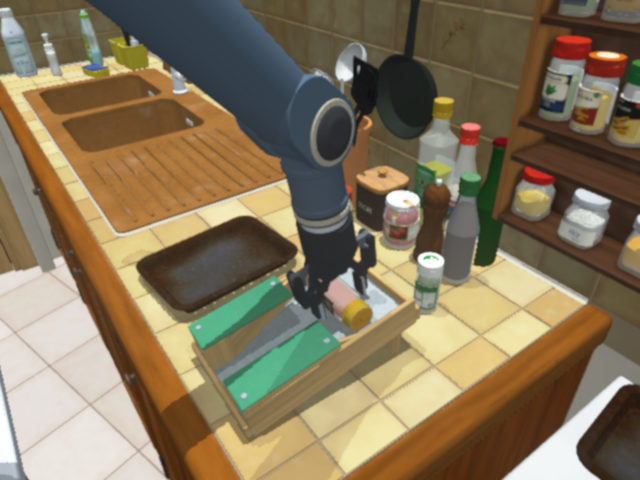

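The jaws straddle the jar with nothing touching. Closing at 30 N.

Emit:
{"method": "play_rows", "body": {"grip_force": 30, "series": [{"hand": 0.6, "x": 1, "y": 0, "z": 0, "rx": 0, "ry": 0, "rz": 0}, {"hand": 0.5, "x": 1, "y": 0, "z": 0, "rx": 0, "ry": 0, "rz": 0}, {"hand": 0.3, "x": 1, "y": 0, "z": 0, "rx": 0, "ry": 0, "rz": 0}, {"hand": 0.3, "x": 1, "y": 0, "z": 0, "rx": 0, "ry": 0, "rz": 0}, {"hand": 0.3, "x": 1, "y": 0, "z": 0, "rx": 0, "ry": 0, "rz": 0}, {"hand": 0.3, "x": 1, "y": 0, "z": 0, "rx": 0, "ry": 0, "rz": 0}, {"hand": 0.3, "x": 1, "y": 0, "z": 0, "rx": 0, "ry": 0, "rz": 0}, {"hand": 0.3, "x": 1, "y": 0, "z": 0, "rx": 0, "ry": 0, "rz": 0}]}}

```text
time_s: 7.57
tcp_pos: [0.6118, -0.1436, 0.0633]
tool_rot: [[0.984, -0.023, 0.176], [-0.022, -1.0, -0.007], [0.176, 0.003, -0.984]]
wrist_force: [-2.0, -0.7, 5.5]
finger_gap: 0.484
```

Emit:
{"method": "play_rows", "body": {"series": [{"hand": 0.3, "x": 1, "y": 0, "z": -4, "rx": 0, "ry": 0, "rz": 0}, {"hand": 0.3, "x": 3, "y": 0, "z": -14, "rx": 0, "ry": 0, "rz": 0}, {"hand": 0.3, "x": 5, "y": 0, "z": -28, "rx": 0, "ry": 0, "rz": 0}, {"hand": 0.3, "x": 7, "y": 0, "z": -42, "rx": 0, "ry": 0, "rz": 0}, {"hand": 0.3, "x": 10, "y": 0, "z": -56, "rx": 0, "ry": 0, "rz": 0}, {"hand": 0.3, "x": 12, "y": 0, "z": -67, "rx": 0, "ry": 0, "rz": 0}, {"hand": 0.3, "x": 13, "y": 0, "z": -72, "rx": 0, "ry": 0, "rz": 0}, {"hand": 0.3, "x": 13, "y": 0, "z": -72, "rx": 0, "ry": 0, "rz": 0}]}}

```text
time_s: 8.23
tcp_pos: [0.6121, -0.1434, 0.1368]
tool_rot: [[0.984, -0.023, 0.176], [-0.022, -1.0, -0.007], [0.176, 0.003, -0.984]]
wrist_force: [0.8, -0.4, -2.5]
finger_gap: 0.487
```

```bash
cat >> h.py <<'E'
# release orientation: vertical, jaws along tray long side (6 deg)
a=np.radians(6); tx=np.array([np.cos(a),np.sin(a),0]); TC=np.array([.530,.131,0])
RT=np.c_[tx,np.cross(-ez,tx),-ez]
E
python3 -c "
from h import *
from workcell import grab_frame
for n in('side','top'):
    f=grab_frame(n); cv2.imwrite(f'pics/{n}8.png',f['img'][:,:,::-1]); np.savez(n+'8.npz',**f)
go(TC+ez*.14,RT)
"
```

```text
t 8.33 tcp [ 0.6109 -0.1434  0.1349] gap 0.486 F [ 0.2 -0.6 -2.1]
target [0.53  0.131 0.14 ] shift mm [ -84.8 -272.5  -20.7] rot [ 0.78 -9.94 -7.28]
```

View pics/side8.png

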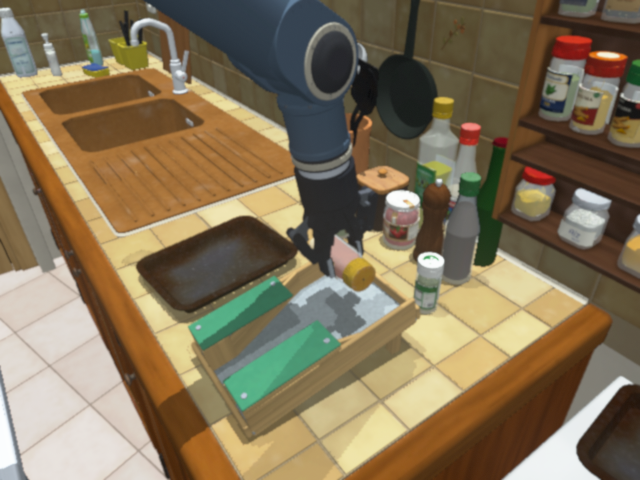

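The jar is held level at (350,265). Carrying it across to the tray at moderate speed.

Emit:
{"method": "play_rows", "body": {"series": [{"hand": 0.3, "x": -3, "y": -8, "z": -3, "rx": 0, "ry": 0, "rz": 0}, {"hand": 0.3, "x": -9, "y": -28, "z": -6, "rx": 0, "ry": 0, "rz": 0}, {"hand": 0.3, "x": -17, "y": -53, "z": -8, "rx": 0.1, "ry": -1, "rz": -1}, {"hand": 0.3, "x": -26, "y": -80, "z": -10, "rx": 0.2, "ry": -2.5, "rz": -2}, {"hand": 0.3, "x": -35, "y": -108, "z": -12, "rx": 0.3, "ry": -4, "rz": -3}, {"hand": 0.3, "x": -44, "y": -136, "z": -14, "rx": 0.4, "ry": -5.5, "rz": -4}, {"hand": 0.3, "x": -53, "y": -164, "z": -16, "rx": 0.6, "ry": -7, "rz": -5}, {"hand": 0.3, "x": -60, "y": -190, "z": -18, "rx": 0.7, "ry": -8.5, "rz": -6}]}}

```text
time_s: 9.0
tcp_pos: [0.5516, 0.0503, 0.1416]
tool_rot: [[0.996, 0.085, 0.023], [0.085, -0.996, 0.001], [0.023, 0.001, -1.0]]
wrist_force: [0.9, -0.3, -1.1]
finger_gap: 0.488
```

```bash
python3 -c "
from h import *
go(TC+ez*.12,RT)
"
```

```text
t 9.0 tcp [0.5516 0.0503 0.1416] gap 0.488 F [ 0.9 -0.3 -1.1]
target [0.53  0.131 0.12 ] shift mm [-15.2 -82.3  21.2] rot [ 0.05 -1.33 -1.14]
```

Emit:
{"method": "play_rows", "body": {"series": [{"hand": 0.3, "x": -6, "y": -25, "z": 2, "rx": 0, "ry": -0.5, "rz": -0.5}, {"hand": 0.3, "x": -10, "y": -48, "z": 4, "rx": 0, "ry": -1.3, "rz": -1.1}, {"hand": 0.3, "x": -14, "y": -68, "z": 8, "rx": 0, "ry": -1.3, "rz": -1.1}, {"hand": 0.3, "x": -15, "y": -79, "z": 14, "rx": 0, "ry": -1.3, "rz": -1.1}, {"hand": 0.3, "x": -15, "y": -82, "z": 21, "rx": 0, "ry": -1.3, "rz": -1.1}, {"hand": 0.3, "x": -15, "y": -82, "z": 21, "rx": 0, "ry": -1.3, "rz": -1.1}, {"hand": 0.3, "x": -15, "y": -82, "z": 21, "rx": 0, "ry": -1.3, "rz": -1.1}]}}

```text
time_s: 9.58
tcp_pos: [0.5318, 0.1278, 0.1199]
tool_rot: [[0.995, 0.101, 0.002], [0.101, -0.995, -0.002], [0.002, 0.002, -1.0]]
wrist_force: [-0.4, -0.1, -1.4]
finger_gap: 0.489
```

```bash
python3 -c "
from h import *
from workcell import grab_frame,status
for n in('side','top'):
    f=grab_frame(n); cv2.imwrite(f'pics/{n}9.png',f['img'][:,:,::-1]); np.savez(n+'9.npz',**f)
    W=pts(f);s=status.sense();Q=(W[f['range_z']>0]-s['tcp_pos'])@s['tool_rot']*1000
    k=(abs(Q[:,0])<30)&(abs(Q[:,1])>15)&(abs(Q[:,1])<60)&(Q[:,2]<40)&(Q[:,2]>-60)
    q=Q[k]; print(n,k.sum(),q.min(0).round(),q.max(0).round(),np.percentile(q[:,2],[2,50,98]).round())
go(TC+ez*.014,RT)
"
```

```text
side 842 [-24. -52. -51.] [25. 53.  8.] [-36. -24.   3.]
top 227 [-21.  30. -38.] [20. 51.  3.] [-36. -30.  -2.]
t 9.68 tcp [0.5326 0.1273 0.1205] gap 0.486 F [-0.4 -0.5 -0.3]
target [0.53  0.131 0.014] shift mm [ -2.6  -4.1 106.5] rot [ 0.1  -0.18 -0.27]
```

View pics/side9.png

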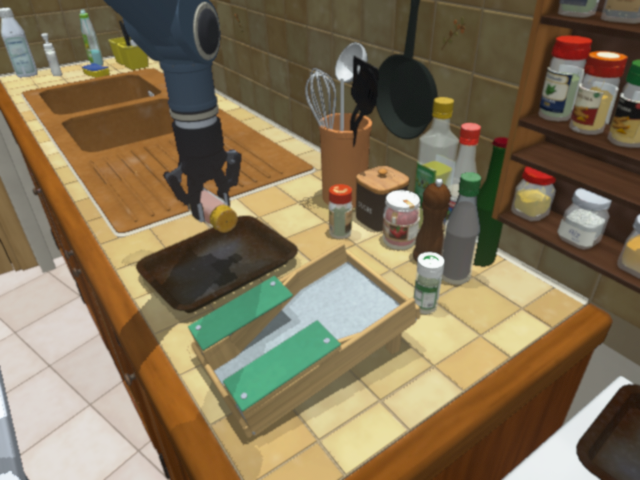

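View pics/top9.png

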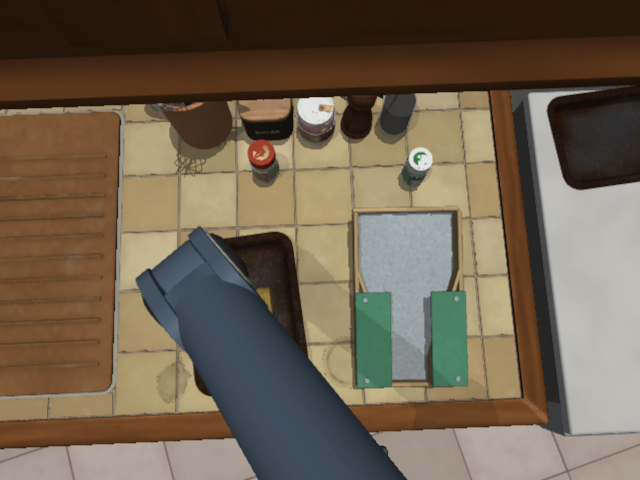

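The jar is level over the tray centre, and its underside is about 5 mm below the TCP, so contact should come at TCP z of about 0.010. Lowering.

Emit:
{"method": "play_rows", "body": {"series": [{"hand": 0.3, "x": -2, "y": -4, "z": 12, "rx": 0, "ry": 0, "rz": 0}, {"hand": 0.3, "x": -2, "y": -4, "z": 30, "rx": 0, "ry": 0, "rz": 0}, {"hand": 0.3, "x": -2, "y": -4, "z": 48, "rx": 0, "ry": 0, "rz": 0}, {"hand": 0.3, "x": -2, "y": -4, "z": 64, "rx": 0, "ry": 0, "rz": 0}, {"hand": 0.3, "x": -2, "y": -4, "z": 78, "rx": 0, "ry": 0, "rz": 0}, {"hand": 0.3, "x": -2, "y": -4, "z": 88, "rx": 0, "ry": 0, "rz": 0}, {"hand": 0.3, "x": -2, "y": -4, "z": 95, "rx": 0, "ry": 0, "rz": 0}, {"hand": 0.3, "x": -2, "y": -4, "z": 97, "rx": 0, "ry": 0, "rz": 0}]}}

```text
time_s: 10.35
tcp_pos: [0.5297, 0.1319, 0.0224]
tool_rot: [[0.995, 0.101, 0.002], [0.101, -0.995, -0.001], [0.002, 0.001, -1.0]]
wrist_force: [0.8, 0.3, -1.1]
finger_gap: 0.483
```

Emit:
{"method": "play_rows", "body": {"series": [{"hand": 0.3, "x": 0, "y": 0, "z": 2, "rx": 0, "ry": 0, "rz": 0}, {"hand": 0.3, "x": 0, "y": 0, "z": 4, "rx": 0, "ry": 0, "rz": 0}, {"hand": 0.3, "x": 0, "y": 0, "z": 6, "rx": 0, "ry": 0, "rz": 0}, {"hand": 0.3, "x": 0, "y": 0, "z": 8, "rx": 0, "ry": 0, "rz": 0}, {"hand": 0.3, "x": 0, "y": 0, "z": 8, "rx": 0, "ry": 0, "rz": 0}]}}

```text
time_s: 10.77
tcp_pos: [0.5303, 0.1323, 0.0157]
tool_rot: [[0.995, 0.102, 0.004], [0.102, -0.995, -0.001], [0.004, 0.001, -1.0]]
wrist_force: [-1.2, 0.1, -2.0]
finger_gap: 0.483
```

Emit:
{"method": "play_rows", "body": {"series": [{"hand": 0.3, "x": 0, "y": 0, "z": 1, "rx": 0, "ry": 0, "rz": 0}, {"hand": 0.3, "x": 0, "y": 0, "z": 2, "rx": 0, "ry": 0, "rz": 0}, {"hand": 0.3, "x": 0, "y": 0, "z": 3, "rx": 0, "ry": 0, "rz": 0}, {"hand": 0.3, "x": 0, "y": 0, "z": 3, "rx": 0, "ry": 0, "rz": 0}]}}

```text
time_s: 11.1
tcp_pos: [0.5302, 0.1323, 0.0126]
tool_rot: [[0.995, 0.102, 0.003], [0.102, -0.995, -0.001], [0.003, 0.001, -1.0]]
wrist_force: [0.1, 0.6, -1.7]
finger_gap: 0.489
```

Emit:
{"method": "play_rows", "body": {"series": [{"hand": 0.3, "x": 0, "y": 0, "z": 1, "rx": 0, "ry": 0, "rz": 0}, {"hand": 0.3, "x": 0, "y": 0, "z": 2, "rx": 0, "ry": 0, "rz": 0}, {"hand": 0.3, "x": 0, "y": 0, "z": 2, "rx": 0, "ry": 0, "rz": 0}]}}

```text
time_s: 11.35
tcp_pos: [0.5304, 0.1323, 0.0123]
tool_rot: [[0.995, 0.102, 0.004], [0.102, -0.995, -0.002], [0.004, 0.003, -1.0]]
wrist_force: [-5.2, -2.4, 12.9]
finger_gap: 0.485
```

Contact with the tray floor, 13 N up on the tool at TCP z 0.012. I'll ease off and open.

Emit:
{"method": "play_rows", "body": {"series": [{"hand": 0.3, "x": 0, "y": 0, "z": -1, "rx": 0, "ry": 0, "rz": 0}, {"hand": 0.5, "x": 0, "y": 0, "z": -1, "rx": 0, "ry": 0, "rz": 0}, {"hand": 0.55, "x": 0, "y": 0, "z": -1, "rx": 0, "ry": 0, "rz": 0}, {"hand": 0.65, "x": 0, "y": 0, "z": -1, "rx": 0, "ry": 0, "rz": 0}, {"hand": 0.8, "x": 0, "y": 0, "z": -1, "rx": 0, "ry": 0, "rz": 0}, {"hand": 0.8, "x": 0, "y": 0, "z": -1, "rx": 0, "ry": 0, "rz": 0}, {"hand": 0.8, "x": 0, "y": 0, "z": -1, "rx": 0, "ry": 0, "rz": 0}]}}

```text
time_s: 11.93
tcp_pos: [0.5303, 0.1323, 0.0116]
tool_rot: [[0.995, 0.102, 0.003], [0.102, -0.995, -0.001], [0.003, 0.001, -1.0]]
wrist_force: [0.1, -0.3, -0.3]
finger_gap: 0.799
```

```bash
python3 -c "
from workcell import grab_frame
import cv2
f=grab_frame('side'); cv2.imwrite('pics/side10.png',f['img'][:,:,::-1])
"
```

```text
(no output)
```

View pics/side10.png

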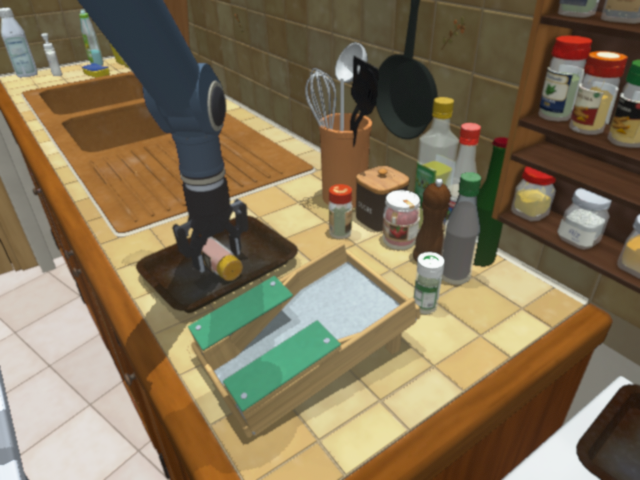

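The jaws are open on both sides of the jar, which rests in the tray. I'll rise straight up, then back away to the right so the camera can see it.

Emit:
{"method": "play_rows", "body": {"series": [{"hand": 0.8, "x": 0, "y": 0, "z": -10, "rx": 0, "ry": 0, "rz": 0}, {"hand": 0.8, "x": 0, "y": 0, "z": -30, "rx": 0, "ry": 0, "rz": 0}, {"hand": 0.8, "x": 0, "y": 0, "z": -60, "rx": 0, "ry": 0, "rz": 0}, {"hand": 0.8, "x": 0, "y": 0, "z": -95, "rx": 0, "ry": 0, "rz": 0}, {"hand": 0.8, "x": 0, "y": 0, "z": -130, "rx": 0, "ry": 0, "rz": 0}, {"hand": 0.8, "x": 0, "y": 35, "z": -165, "rx": 0, "ry": 0, "rz": 0}, {"hand": 0.8, "x": 0, "y": 75, "z": -180, "rx": 0, "ry": 0, "rz": 0}, {"hand": 0.8, "x": 0, "y": 115, "z": -180, "rx": 0, "ry": 0, "rz": 0}]}}

```text
time_s: 12.65
tcp_pos: [0.5428, 0.0255, 0.1965]
tool_rot: [[0.994, 0.106, 0.012], [0.106, -0.994, 0.0], [0.012, 0.001, -1.0]]
wrist_force: [1.8, -1.2, -0.0]
finger_gap: 0.805
```

Emit:
{"method": "play_rows", "body": {"series": [{"hand": 0.8, "x": 0, "y": 40, "z": 0, "rx": 0, "ry": 0, "rz": 0}, {"hand": 0.8, "x": 0, "y": 80, "z": 0, "rx": 0, "ry": 0, "rz": 0}, {"hand": 0.8, "x": 0, "y": 120, "z": 0, "rx": 0, "ry": 0, "rz": 0}, {"hand": 0.8, "x": 0, "y": 150, "z": 0, "rx": 0, "ry": 0, "rz": 0}, {"hand": 0.8, "x": 0, "y": 160, "z": 0, "rx": 0, "ry": 0, "rz": 0}, {"hand": 0.8, "x": 0, "y": 160, "z": 0, "rx": 0, "ry": 0, "rz": 0}]}}

```text
time_s: 13.15
tcp_pos: [0.5568, -0.139, 0.1917]
tool_rot: [[0.995, 0.095, 0.004], [0.095, -0.995, -0.002], [0.003, 0.002, -1.0]]
wrist_force: [0.9, -0.8, 0.8]
finger_gap: 0.803
```

```bash
python3 -c "
from h import *
from workcell import grab_frame
f=grab_frame('top'); cv2.imwrite('pics/top11.png',f['img'][:,:,::-1]);W=pts(f);Z=f['range_z']
D=W-TC; Y=D@tx; X=D@np.array([tx[1],-tx[0],0])
m=(Z>0)&(W[...,2]>.02)&(W[...,2]<.08)&(abs(X)<.072)&(abs(Y)<.1)
q=(np.c_[X[m],Y[m]]*1000).astype(np.float32); print(m.sum(),cv2.minAreaRect(q),np.percentile(W[m][:,2],[5,50,95,100]))
for lo,hi in((-.05,-.02),(-.02,.02),(.02,.05)):
    k=m&(X>lo)&(X<hi); print(np.percentile(W[k][:,2],90))
f0=np.load('top0.npz');W0=pts(f0)
for (u,v) in [(262,148),(420,158)]: print(np.abs(f['img'][v-15:v+30,u-15:u+15].astype(int)-f0['img'][v-15:v+30,u-15:u+15]).mean())
go(TC,RT)
"
```

```text
1614 ((-2.0887298583984375, -0.38258934020996094), (103.71614837646484, 44.124183654785156), 0.38500675559043884) [0.03495645 0.04496578 0.0487072  0.05252748]
0.04762938638662764
0.04824484037316334
0.047790714385451544
9.437777777777777
13.344691358024692
t 13.2 tcp [ 0.5568 -0.1357  0.1918] gap 0.796 F [-0.4  1.3 -0.5]
target [0.53  0.131 0.   ] shift mm [  -0.8 -268.1  191.7] rot [ 0.02 -0.21 -0.29]
```

View pics/top11.png

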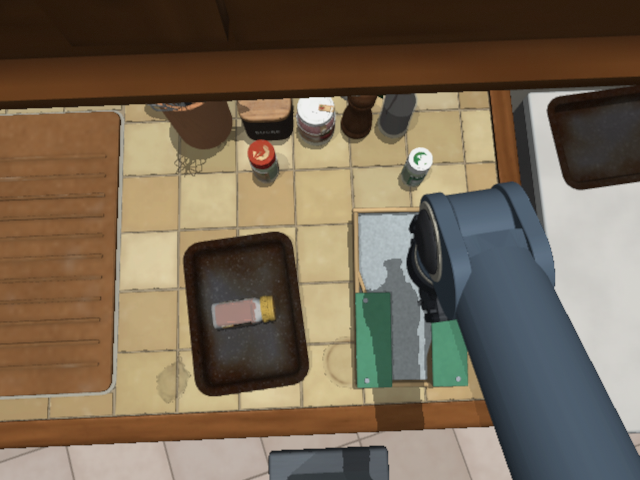

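The jar lies level in the middle of the tray at (242,312), and the red- and white-lidded jars are where they were. I'll let the arm settle, then hand in.

Emit:
{"method": "play_rows", "body": {"series": [{"hand": 0.8, "x": 0, "y": 0, "z": 0, "rx": 0, "ry": 0, "rz": 0}, {"hand": 0.8, "x": 0, "y": 0, "z": 0, "rx": 0, "ry": 0, "rz": 0}, {"hand": 0.8, "x": 0, "y": 0, "z": 0, "rx": 0, "ry": 0, "rz": 0}, {"hand": 0.8, "x": 0, "y": 0, "z": 0, "rx": 0, "ry": 0, "rz": 0}]}}

```text
time_s: 13.53
tcp_pos: [0.5571, -0.1334, 0.1918]
tool_rot: [[0.995, 0.104, 0.004], [0.104, -0.995, -0.001], [0.004, 0.001, -1.0]]
wrist_force: [-0.3, -0.3, 0.3]
finger_gap: 0.796
```

```bash
python3 -c "
from workcell import order
print(order.job_done())"
```

```text
the job is handed in; nothing more can be done
None
```

The yellow-lidded jar is lying in the dark tray and the job is handed in, at about 13.5 s of the 51 s allowed. I pushed the jar up the slot with two fingers until it was in the mouth. Its centre was then about 68 mm uphill of the chute's origin, clear of the covers. I gripped it across its 42 mm at 30 N, lifted it about 75 mm, carried it level to the tray, set it down and backed away.

**Last checks:**
- **Jar position:** it is within about 3 mm of the tray's centre, with its top at about 48 mm, so its centre is about 27 mm above the worktop. It is level along its length.
- **Other jars:** the white and red jars look unmoved in the last top picture. I judged that by eye. A pixel comparison there showed small differences, which I put down to shading from the arm.
- **Gripper:** it is open, about 19 cm above the chute, and the wrist force is near zero.

**Two small things went differently from plan:**
- One move call was refused for missing row fields. Nothing moved, and I resent it.
- On set-down the tool read a brief 13 N upward, 2–3 mm higher than I expected. That is well under the 40 N and 120 N limits.

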